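Set the gap of a bench rolling mill

ROBOT

A 6-joint arm with a two-finger parallel gripper is mounted at the origin on the work surface. World frame = base frame: x ahead of the robot, y to its left, z up, the work surface at z = 0. Lengths are in m, angles in rad, forces in N, time in s.
With the tool pointing down it reaches from about 0.3 to 0.75 m from the base axis. Payload 8.5 kg.
Tool frame: the origin (TCP) lies between the finger pads, 19 mm behind the fingertips; this is the grasp point; z points along the fingers, y is the line along which they close (so a half turn about z gives the same grasp; the last joint's range is limited). The gripper opens to 85 mm and grips with 20 to 120 N. Pads are 22 mm wide; open, the fingers measure 114 mm over their backs; the gripper's body (76 mm by 85 mm) begins 54 mm behind the grasp point. The pads swing forward as they close: fully open they stand 13 mm farther back than shut.
Start: joints at [0.966, 0.381, 1.297, -0, 1.464, -0.215], TCP at [0.209, 0.509, 0.25] pointing down, gripper open.
Joint ranges: [-3.11, 3.11], [-0.89, 2.33], [0.22, 2.48], [-1.42, 4.56], [0.17, 2.85], [-2.88, 2.88]. Speed limits (rad/s): [2.39, 2.39, 3.14, 3.14, 3.14, 3.14].

INTERFACE

Orientations are given as a unit quaternion [w, x, y, z].
In Python, from cell import ctrl gives the robot as it stands.
- The arm moves only by the tool jog_arm, never from a script. Its argument "steps" is a list of rows, each a list of 6 numbers: the shift along the tool's x, y, z in mm, then the turn, a rotation vector about the tool's x, y, z in rad. In form: [[x, y, z, rx, ry, rz], ...]. A call has 1 to 12 rows; each row shifts and turns the commanded pose from where the row before left it, along the tool's axes as they then stand; what a row does not reach is not made up. A row lasts 1/10 s, in which the tool goes at most 50 mm and 8.59 degrees, less where a joint would pass 70% of its speed; a pose out of reach is approached as far as the arm can. A call is refused whole if a number of a shift passes 50 or a number of a turn 0.15, either way. A call with a gripper value outside its range is refused whole. "jaw" is the opening, from 0 (shut) to 1 (fully open), set as the call begins (left out, the last holds). The fingers move at their own pace and stop on an object; "force" is the grip in N (left out, the last holds). Time passes only in rows, so rows that do not move let the fingers close. It gives the time, the measured TCP pose, the force, the opening and the grip force at its end, in the units of the state.
- ctrl.state(): the state, without advancing time (a new reading comes with each control period).
- ctrl.capture(name): name is "scene" or "top" or "wrist"; returns a dict with "color" (480x640x3 uint8, blue, green, red), "fx", "fy", "cx", "cy" (pixels), "R" (3x3) and "t" (3): a world point X has camera coordinates R X + t; the wrist camera has in their place "T_tool_cam" (4x4, takes a point from camera to tool coordinates, whose origin is the TCP and whose axes are the flange's). Camera axes: x right, y down, z forward; pixel columns grow to the right and rows downward; lengths in m; the calibration is good to about 2 mm. A picture is of the moment at which its call begins: read the wrist's pose just before it. There is no depth.
- ctrl.finish_job(): hands the job in; it is judged then, once.
The state is a dict: "time": time; "joints": joint angles; "joint_velocities": joint speeds; "effort": joint torques, N m; "position": TCP position; "eef_rot": TCP orientation; "ft_force": force on the tool from outside, world axes, zero at the start; "ft_torque": the same for the moment, N m; "finger_gap": finger opening in m; "finger_force": force on a finger pad.
Only numpy, scipy, OpenCV 4.12 (cv2) and the standard library are available. Lean on these libraries where they do the work, as an engineer would, in place of code of your own. Each camera call takes 0.05 s, during which the arm holds its last target. There are 200 camera calls.

TASK

Set the roll gap on the small rolling mill: turn the hand wheel on its top clockwise until the rolls meet and it comes up firmly against its stop, then back it off counter-clockwise exactly two full turns from that stop. Finish still gripping the wheel's upright handle at that setting so that it cannot creep: do not let go. Leave the strip, the hammer and the oil bottle where they lie.

Things in the scene. Friction and masses are not known exactly. Their poses are not given: they have to be found in the camera images.
- mill: Bench rolling mill in dark cast iron with two steel rolls, bolted down: foot 150 x 190 mm, frame 98 x 158 mm and 196 mm high; on top lies a level hand wheel, 131 mm over its rim, rim top 223 mm above the bench, its axis the vertical through the origin. Origin: centre of the underside, on the bench; z up, x the feed direction, y along the rolls.
- crank_hub (a point): Hub of the mill's drive crank: a fixed bar with a wooden grip low at the mill's -y side (up to 95 mm above the bench, reaching 165 mm to +x and 200 mm to -y from the mill's origin). Not needed for the job.
- wheel_axis (a point): Point on the hand wheel's vertical turning axis, 254 mm above the bench (the height at which to grip the handle); it does not move.
- handle: The hand wheel's upright handle: a black round sleeve, 23 mm across and 61 mm long (227 to 288 mm above the bench), standing on the rim 58 mm from the wheel's axis. It spins freely on its pin, so a gripper that holds it from above can carry it round any number of turns without turning itself. Origin at its lower end.
- handle_grip (a point): Middle of the upright handle, on its axis, 27 mm above its lower end and 254 mm above the bench: the place to grip. It goes round with the handle.
- wheel (a joint): Turn of the hand wheel, rad: 0 at the firm stop where the rolls meet (handle on the mill's +x side), growing counter-clockwise seen from above; a turn is 6.283 and opens the rolls 1.5 mm. Starts 0.55 to 1.7 turns open, could go to 4. It stays where it is left; turning it takes 3 to 4 N at the handle; at the stop it yields no further.
- strip: Loose flat brass strip 110 x 24 x 4 mm lying in front of the mill; origin at the centre of its underside, x along its length. Bystander.
- hammer: Loose hammer lying on the bench at the mill's +y side; x along its handle. Bystander.
- oil: Loose small grey oil bottle, 48 mm across, 110 mm high, standing on the bench at the mill's -y side; origin at the centre of its underside. Bystander.

How it is judged:
By the outcome, as a careful person would: the job done as asked, in the order asked, and still so for the second after the job is handed in, while the arm keeps its last pose, push and grip.
It also fails if it takes over 69 s, if anything falls off the work surface, if the arm or the gripper's body presses on something with over 40 N, if the wrist force passes 120 N, or if a joint passes its speed limit or range.

## Working session

There is one attempt and no reset: what is moved stays moved. The work goes in short steps, Python scripts to look and compute and a tool call to move; the robot and the scene stay as the last step left them, time stands still between calls to the robot, and variables do not carry over. Pictures are saved under pics/ and viewed, at most 10 in all, crops included, and the job is handed in when it is done.

Besides the shell and the picture viewer there is one more tool, called after ">>>" as a command line: name --pt "numbers of a row" for each row, then --argument value for the rest. jog_arm: Moves the arm, as the interface text tells. Its arguments: {"type":"object","properties":{"steps":{"type":"array"},"jaw":{"type":"number"},"force":{"type":"number"}},"required":["steps"]}

```bash
mkdir -p pics
python3 - <<'E'
from cell import ctrl
import cv2,numpy as np,pickle
d={}
for n in("scene","top"):
    c=ctrl.capture(n);cv2.imwrite(f"pics/{n}0.png",c["color"]);d[n]=c
    print(n,c["fx"],c["fy"],c["cx"],c["cy"],np.round(c["R"],3).tolist(),np.round(c["t"],3).tolist())
pickle.dump(d,open("d0.pkl","wb"))
s=ctrl.state();print(s)
E
```

```text
scene 457.9372865707183 457.9372865707183 321.2676182971808 247.80808102427687 [[0.197, 0.98, -0.002], [0.809, -0.164, -0.564], [-0.554, 0.109, -0.826]] [-0.147, -0.323, 1.437]
top 548.0800232561462 548.0800232561462 322.7911414187396 229.34452855025359 [[-0.004, -1.0, -0.008], [-0.981, 0.006, -0.194], [0.194, 0.007, -0.981]] [0.063, 0.52, 1.147]
{'time': 0.1, 'joints': array([ 9.65672641e-01,  3.81144385e-01,  1.29817925e+00, -1.89702939e-05,
        1.46354648e+00, -2.15287724e-01]), 'joint_velocities': array([-0.00029854, -0.00221021, -0.00248069, -0.00071187, -0.00039785,
       -0.00196477]), 'effort': array([ 4.02594465e-03, -4.49221158e+01, -2.31659299e+01, -1.71687843e-04,
        3.63860141e-03,  5.45876594e-05]), 'position': array([0.20888581, 0.50853968, 0.24946695]), 'eef_rot': array([-2.46076041e-04,  1.93685028e-01,  9.81063556e-01, -5.89499674e-04]), 'ft_force': array([ 0.14537483, -0.31101663,  0.64189354]), 'ft_torque': array([-0.02476364, -0.02737456, -0.00647487]), 'finger_force': 0.0, 'finger_gap': 0.08547605595822219}
```

View pics/scene0.png

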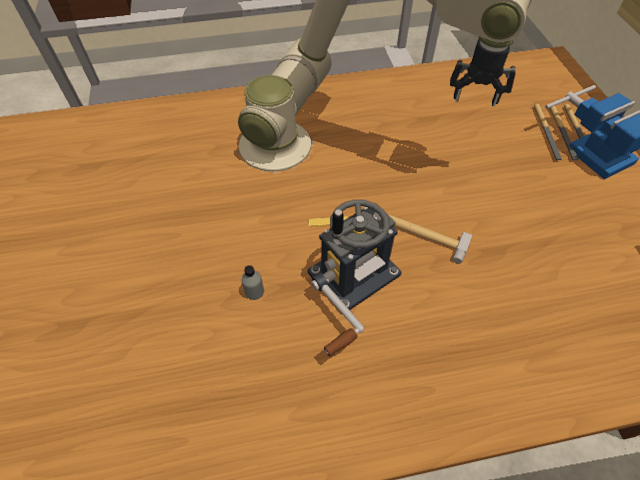

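View pics/top0.png

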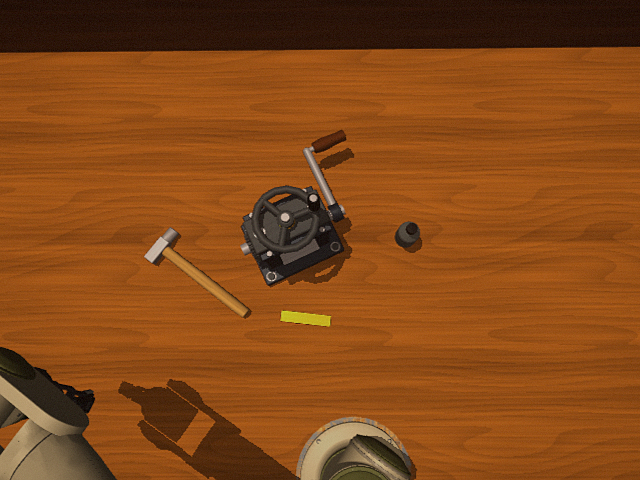

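The scene view shows the mill with the wheel hub near (360,224) and the black handle near (337,222). In the top view the hub is near (285,217) and the handle top near (313,199). I'll zoom in on both.

Run:
```python
import cv2,pickle,numpy as np
d=pickle.load(open("d0.pkl","rb"))
a=d["scene"]["color"][190:290,310:410];b=d["top"]["color"][170:270,240:340]
im=np.hstack([cv2.resize(x,(400,400),interpolation=cv2.INTER_CUBIC) for x in(a,b)])
cv2.imwrite("pics/z0.png",cv2.convertScaleAbs(im,alpha=1.5,beta=20))
```

```text
(no output)
```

View pics/z0.png

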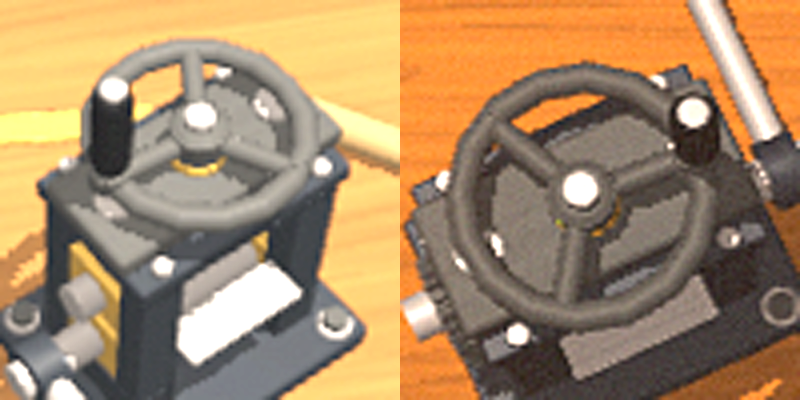

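```bash
cat > h.py <<'E'
import numpy as np,pickle
def ray(c,p):
    R,t=np.array(c["R"]),np.array(c["t"])
    v=R.T@np.array([(p[0]-c["cx"])/c["fx"],(p[1]-c["cy"])/c["fy"],1]);return -R.T@t,v/np.linalg.norm(v)
def tri(rays):
    A=b=0
    for o,v in rays:
        P=np.eye(3)-np.outer(v,v);A=A+P;b=b+P@o
    X=np.linalg.solve(A,b);return X,[round(1e3*np.linalg.norm((np.eye(3)-np.outer(v,v))@(X-o)),1) for o,v in rays]
def plane(c,p,z):
    o,v=ray(c,p);return o+v*(z-o[2])/v[2]
E
python3 - <<'E'
from h import *
d=pickle.load(open("d0.pkl","rb"));S,T=d["scene"],d["top"]
z=lambda s,x,y:((310+x/4,190+y/4) if s else (240+(x-400)/4,170+y/4))
for n,a,b in(("cap",(114,88),(692,113)),("hub",(199,115),(580,188)),("rim",(198,134),(585,195))):
    print(n,tri([ray(S,z(1,*a)),ray(T,z(0,*b))]))
print("crank axis near", plane(T,z(0,765,170),.06),"stub",plane(T,z(0,415,310),.1))
for n,p in(("bolt L",(518,333)),("bolt R",(730,236)),("bolt BL",(660,82)),("bolt BL2",(440,182))): print(n,plane(T,z(0,*p),.198))
print("strip",plane(T,(305,319),.004),"hammer",plane(T,(160,248),.03))
E
```

```text
cap (array([0.52971337, 0.07758095, 0.2907678 ]), [np.float64(1.7), np.float64(1.7)])
hub (array([0.50956798, 0.13089226, 0.23012473]), [np.float64(1.2), np.float64(1.2)])
rim (array([0.50992695, 0.13054651, 0.21386719]), [np.float64(2.0), np.float64(2.0)])
crank axis near [0.55642659 0.04198252 0.06      ] stub [0.47354528 0.22528542 0.1       ]
bolt L [0.44612758 0.16101141 0.198     ]
bolt R [0.49247349 0.0601667  0.198     ]
bolt BL [0.56887291 0.09382066 0.198     ]
bolt BL2 [0.51980151 0.19965539 0.198     ]
strip [0.32892716 0.10110546 0.004     ] hammer [0.48496107 0.42189131 0.03      ]
```

Handle at about (0.530, 0.078), wheel axis at about (0.5095, 0.1305), mill yaw about 24.7°, so the wheel is about 0.74 turns open. I'll move above the mill and refine with the wrist camera.

>>> jog_arm --pt "0 0 -45 0 0 0" --pt "0 0 -45 0 0 0" --pt "0 0 -40 0 0 0" --pt "-35 -20 0 0 0 0" --pt "-35 -20 0 0 0 0" --pt "-35 -20 0 0 0 0" --pt "-35 -20 0 0 0 0" --pt "-35 -20 0 0 0 0" --pt "-35 -20 0 0 0 0" --pt "-35 -20 0 0 0 0" --pt "-35 -20 0 0 0 0" --pt "-35 -20 0 0 0 0" --jaw 1

```text
time: 1.3
position: [0.4326, 0.2211, 0.3798]
eef_rot: [-0.0, 0.194, 0.981, -0.0]
ft_force: [0.4, 0.8, 0.7]
finger_gap: 0.0853
finger_force: 0.0
```

>>> jog_arm --pt "-35 -23 0 0 0 0" --pt "-35 -23 0 0 0 0" --pt "-32 -23 0 0 0 0" --pt "0 0 0 0 0 0" --pt "0 0 0 0 0 0" --pt "0 0 0 0 0 0"

```text
time: 1.9
position: [0.4996, 0.1207, 0.3801]
eef_rot: [-0.0, 0.193, 0.981, 0.0]
ft_force: [-0.4, 0.0, -0.2]
finger_gap: 0.0854
finger_force: 0.0
```

Run:
```python
from cell import ctrl
import cv2,pickle
s=ctrl.state();c=ctrl.capture("wrist");pickle.dump((s,c),open("w1.pkl","wb"));cv2.imwrite("pics/w1.png",c["color"]);print(s["position"],s["eef_rot"],s["time"],s["joints"],s["ft_force"]);print(c["T_tool_cam"].round(3).tolist(),c["fx"],c["cx"],c["cy"])
```

```text
[0.49959732 0.12069728 0.38009773] [-6.88864234e-05  1.93231202e-01  9.81153244e-01  1.02723520e-04] 1.9 [ 6.28562845e-03  2.56110769e-01  1.11339473e+00  2.33511825e-04
  1.77218119e+00 -1.17555529e+00] [-0.38979349  0.01750517 -0.20410089]
[[-0.001, -0.949, -0.315, 0.081], [1.0, -0.001, 0.0, 0.001], [-0.0, -0.315, 0.949, -0.125], [0.0, 0.0, 0.0, 1.0]] 348.7990936069726 323.3200379190209 247.9994064977227
```

View pics/w1.png

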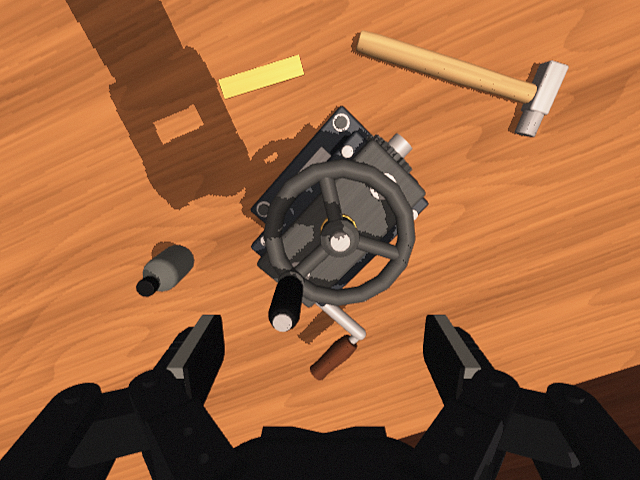

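Wrist view: handle cap at (282,323), hub cap at (341,242), and the strip, hammer and bottle clear of the gripper. I'll move sideways for a second wrist view.

>>> jog_arm --pt "-30 0 0 0 0 0" --pt "-30 -30 0 0 0 0" --pt "0 -30 0 0 0 0" --pt "0 0 0 0 0 0" --pt "0 0 0 0 0 0" --pt "0 0 0 0 0 0"

```text
time: 2.55
position: [0.5326, 0.0429, 0.3803]
eef_rot: [0.0, 0.193, 0.981, 0.0]
ft_force: [0.2, 0.8, 0.1]
finger_gap: 0.0853
finger_force: 0.0
```

Run:
```python
from cell import ctrl
import cv2,pickle,numpy as np
s=ctrl.state();c=ctrl.capture("wrist");pickle.dump((s,c),open("w2.pkl","wb"));print(s["position"])
from scipy.spatial.transform import Rotation as Ro
def world(s,c):
    q=s["eef_rot"];M=np.eye(4);M[:3,:3]=Ro.from_quat(q[[1,2,3,0]]).as_matrix();M[:3,3]=s["position"]
    W=np.linalg.inv(M@c["T_tool_cam"]);c=dict(c);c["R"]=W[:3,:3];c["t"]=W[:3,3];return c
from h import *
C=[world(*pickle.load(open(f"w{i}.pkl","rb"))) for i in(1,2)]
proj=lambda c,X:(lambda v:(c["fx"]*v[0]/v[2]+c["cx"],c["fy"]*v[1]/v[2]+c["cy"]))(c["R"]@X+c["t"])
def blob(c,X):
    p=proj(c,np.array(X));hs=cv2.cvtColor(c["color"],cv2.COLOR_BGR2HSV)
    m=((hs[...,2]>130)&(hs[...,1]<50)).astype(np.uint8)
    n,l,st,ce=cv2.connectedComponentsWithStats(m)
    k=[i for i in range(1,n) if st[i,4]>30 and st[i,4]<900];i=min(k,key=lambda i:np.hypot(*(ce[i]-p)))
    print("pred",np.round(p,1),"blob",ce[i].round(1),st[i,4]);return ce[i]
for n,X in(("cap",[.5297,.0776,.289]),("hub",[.5096,.1308,.232])):
    print(n,tri([ray(c,blob(c,X)) for c in C]))
cv2.imwrite("pics/w2.png",c["color"])
```

```text
[0.53259683 0.04292114 0.38031936]
pred [281.6 320.8] blob [282.  322.2] 261
pred [369.9 238.7] blob [378.  236.1] 59
cap (array([0.52485831, 0.08223675, 0.30254178]), [np.float64(0.6), np.float64(0.6)])
pred [338.3 243.5] blob [340.1 242.9] 263
pred [416.8 168.8] blob [418.3 166.9] 386
hub (array([0.50890505, 0.13226222, 0.23328271]), [np.float64(0.4), np.float64(0.4)])
```

View pics/w2.png

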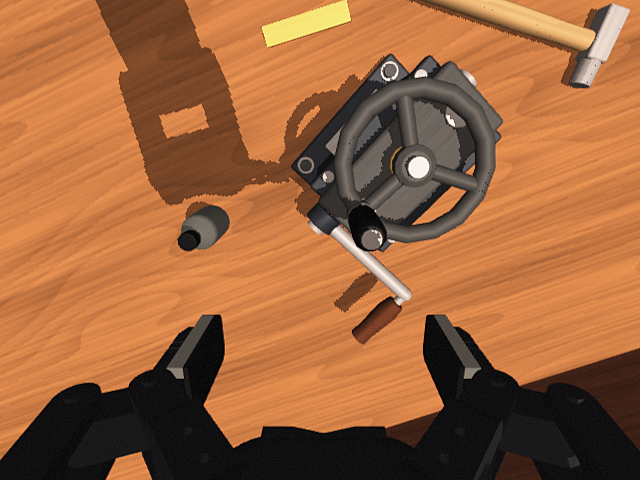

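In the second wrist view the cap is at about (371.5,239) and only partly lit, so the blob was off; the hub is at (418,167). I'll redo it with all four rays.

Run:
```python
import pickle,numpy as np
from scipy.spatial.transform import Rotation as Ro
from h import *
def world(s,c):
    q=s["eef_rot"];M=np.eye(4);M[:3,:3]=Ro.from_quat(q[[1,2,3,0]]).as_matrix();M[:3,3]=s["position"]
    W=np.linalg.inv(M@c["T_tool_cam"]);c=dict(c);c["R"]=W[:3,:3];c["t"]=W[:3,3];return c
A,B=[world(*pickle.load(open(f"w{i}.pkl","rb"))) for i in(1,2)]
d=pickle.load(open("d0.pkl","rb"));S,T=d["scene"],d["top"]
r=[ray(A,(282,322.5)),ray(B,(371.5,239))]
cap2=tri(r);cap=tri(r+[ray(S,(338.5,212)),ray(T,(313,198.2))])
r=[ray(A,(340.1,242.9)),ray(B,(418.3,166.9))]
hub2=tri(r);hub=tri(r+[ray(S,(359.75,218.75)),ray(T,(285,217))])
print(cap2,cap,hub2,hub,sep="\n")
v=cap[0]-hub[0];print(np.hypot(*v[:2]),np.degrees(np.arctan2(v[1],v[0])))
```

```text
(array([0.52924001, 0.07844716, 0.29245742]), [np.float64(0.1), np.float64(0.1)])
(array([0.52982821, 0.07788571, 0.29089127]), [np.float64(0.3), np.float64(0.6), np.float64(1.3), np.float64(2.0)])
(array([0.50888107, 0.13225241, 0.23321326]), [np.float64(0.5), np.float64(0.5)])
(array([0.50956634, 0.13166259, 0.2302919 ]), [np.float64(0.8), np.float64(1.2), np.float64(0.5), np.float64(2.0)])
0.057467346934028794 -69.35476750758173
```

>>> jog_arm --pt "8 16 0 0 0 0" --pt "8 15.5 0 0 0 0" --pt "0 0 0 0 0 0" --pt "0 0 30 0 0 0" --pt "0 0 30 0 0 0" --pt "0 0 30 0 0 0" --pt "0 0 20 0 0 0" --pt "0 0 16 0 0 0" --pt "0 0 0 0 0 0" --pt "0 0 0 0 0 0"

```text
time: 3.6
position: [0.5302, 0.0769, 0.2546]
eef_rot: [0.0, 0.193, 0.981, -0.0]
ft_force: [0.2, 0.8, -0.3]
finger_gap: 0.0856
finger_force: 0.0
```

>>> jog_arm --pt "0 0 0 0 0 0" --pt "0 0 0 0 0 0" --pt "0 0 0 0 0 0" --pt "0 0 0 0 0 0" --pt "0 0 0 0 0 0" --pt "0 0 0 0 0 0" --pt "0 0 0 0 0 0" --pt "0 0 0 0 0 0" --jaw 0 --force 50

```text
time: 4.4
position: [0.53, 0.0771, 0.2544]
eef_rot: [0.0, 0.194, 0.981, 0.0]
ft_force: [-0.4, 2.4, 5.6]
finger_gap: 0.0217
finger_force: 49.0
```

Run:
```python
from cell import ctrl
import cv2
s=ctrl.state();c=ctrl.capture("wrist");cv2.imwrite("pics/w3.png",c["color"]);print({k:s[k].round(4) if hasattr(s[k],'round') else s[k] for k in('position','ft_force','finger_gap','finger_force','joints')})
```

```text
{'position': array([0.53  , 0.0771, 0.2544]), 'ft_force': array([-0.3985,  2.413 ,  5.5709]), 'finger_gap': 0.021731378266681103, 'finger_force': 49.03914302587509, 'joints': array([-7.7000e-02,  3.5180e-01,  1.3296e+00,  3.0000e-04,  1.4596e+00,
       -1.2582e+00])}
```

View pics/w3.png

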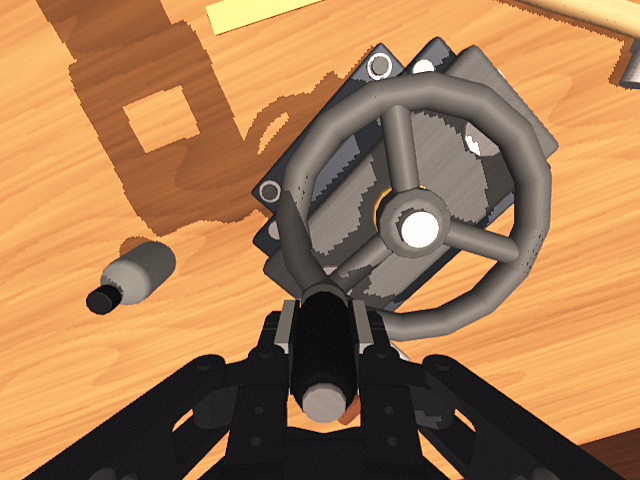

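The handle is between the pads (gap 21.7 mm, 49 N). Next I compute the clockwise arc rows.

```bash
cat > arc.py <<'E'
import numpy as np,sys,json
# arc.py cx cy r a0 a1 n : rows along the arc (deg, world) in tool axes, starting at current measured position
from cell import ctrl
from scipy.spatial.transform import Rotation as Ro
cx,cy,r,a0,a1,n=map(float,sys.argv[1:7]);s=ctrl.state();p=s["position"]
R=Ro.from_quat(s["eef_rot"][[1,2,3,0]]).as_matrix()
v=p-np.array([cx,cy,p[2]]);print("now r %.4f ang %.2f"%(np.hypot(v[0],v[1]),np.degrees(np.arctan2(v[1],v[0]))))
a=np.radians(np.linspace(a0,a1,int(n)+1))
L=((np.c_[cx+r*np.cos(a),cy+r*np.sin(a),0*a+p[2]]-p)@R*2e3).round()/2
L[0]=0;D=np.diff(L,axis=0)
for i in range(0,len(D),12): print([[x,y,0,0,0,0] for x,y,_ in D[i:i+12].tolist()])
E
python3 arc.py .5093 .1320 .0583 -69.3 -309.3 24
```

```text
now r 0.0587 ang -69.35
[[8.5, -6.0, 0, 0, 0, 0], [8.5, -4.5, 0, 0, 0, 0], [10.0, -3.5, 0, 0, 0, 0], [10.0, -1.5, 0, 0, 0, 0], [10.0, 0.5, 0, 0, 0, 0], [10.0, 2.0, 0, 0, 0, 0], [9.5, 4.0, 0, 0, 0, 0], [8.5, 5.5, 0, 0, 0, 0], [7.5, 6.5, 0, 0, 0, 0], [6.5, 8.0, 0, 0, 0, 0], [4.5, 9.0, 0, 0, 0, 0], [3.5, 10.0, 0, 0, 0, 0]]
[[1.0, 10.0, 0, 0, 0, 0], [0.0, 10.0, 0, 0, 0, 0], [-2.0, 10.0, 0, 0, 0, 0], [-4.0, 9.5, 0, 0, 0, 0], [-5.5, 8.5, 0, 0, 0, 0], [-6.5, 7.5, 0, 0, 0, 0], [-8.0, 6.5, 0, 0, 0, 0], [-9.0, 4.5, 0, 0, 0, 0], [-10.0, 3.5, 0, 0, 0, 0], [-10.0, 1.0, 0, 0, 0, 0], [-10.0, 0.0, 0, 0, 0, 0], [-10.0, -2.5, 0, 0, 0, 0]]
```

>>> jog_arm --pt "8.5 -6.0 0 0 0 0" --pt "8.5 -4.5 0 0 0 0" --pt "10.0 -3.5 0 0 0 0" --pt "10.0 -1.5 0 0 0 0" --pt "10.0 0.5 0 0 0 0" --pt "10.0 2.0 0 0 0 0"

```text
time: 5.05
position: [0.4721, 0.0867, 0.2544]
eef_rot: [0.001, 0.194, 0.981, 0.0]
ft_force: [8.2, 2.4, 4.2]
finger_gap: 0.022
finger_force: 49.2
```

>>> jog_arm --pt "9.5 4.0 0 0 0 0" --pt "8.5 5.5 0 0 0 0" --pt "7.5 6.5 0 0 0 0" --pt "6.5 8.0 0 0 0 0" --pt "4.5 9.0 0 0 0 0" --pt "3.5 10.0 0 0 0 0"

```text
time: 5.65
position: [0.452, 0.1411, 0.2544]
eef_rot: [0.001, 0.194, 0.981, -0.001]
ft_force: [8.9, -4.8, 3.4]
finger_gap: 0.0219
finger_force: 49.2
```

>>> jog_arm --pt "1.0 10.0 0 0 0 0" --pt "0.0 10.0 0 0 0 0" --pt "-2.0 10.0 0 0 0 0" --pt "-4.0 9.5 0 0 0 0" --pt "-5.5 8.5 0 0 0 0" --pt "-6.5 7.5 0 0 0 0"

```text
time: 6.25
position: [0.488, 0.1855, 0.2544]
eef_rot: [-0.0, 0.194, 0.981, -0.002]
ft_force: [-0.5, -11.0, 8.7]
finger_gap: 0.0219
finger_force: 49.8
```

>>> jog_arm --pt "-8.0 6.5 0 0 0 0" --pt "-9.0 4.5 0 0 0 0" --pt "-10.0 3.0 0 0 0 0" --pt "-10.0 1.0 0 0 0 0" --pt "-10.0 -0.5 0 0 0 0" --pt "-10.0 -2.5 0 0 0 0" --pt "0 0 0 0 0 0"

```text
time: 6.95
position: [0.5464, 0.1758, 0.2545]
eef_rot: [0.001, 0.194, 0.981, 0.001]
ft_force: [6.0, 2.6, 4.8]
finger_gap: 0.0221
finger_force: 49.7
```

```bash
python3 - <<'E'
from cell import ctrl
import numpy as np
from scipy.optimize import least_squares
s=ctrl.state();P=np.array([[.530,.0771],[.4721,.0867],[.452,.1411],[.488,.1855],s["position"][:2]])
print(P[-1],s["ft_force"])
print(least_squares(lambda q:np.hypot(*(P-q).T)-.058,[.5093,.132]).x, (lambda f:(f.x,f.fun))(least_squares(lambda q:np.hypot(*(P-q[:2]).T)-q[2],[.5093,.132,.058])))
E
python3 arc.py .5093 .1320 .058 -309.3 -339.3 6
```

```text
[0.54638638 0.17581428] [5.95491252 2.60193437 4.80974458]
[0.50915162 0.13134716] (array([0.50917829, 0.1313428 , 0.05805484]), array([ 4.70079075e-05, -2.22708385e-05, -5.00106634e-05,  9.60249815e-05,
       -7.07513775e-05]))
now r 0.0574 ang 49.75
[[-4.0, -1.0, 0, 0, 0, 0], [-4.5, -2.0, 0, 0, 0, 0], [-4.5, -2.5, 0, 0, 0, 0], [-4.0, -3.0, 0, 0, 0, 0], [-4.0, -3.0, 0, 0, 0, 0], [-3.5, -3.5, 0, 0, 0, 0]]
```

The circle fit is good: centre (0.5092, 0.1313), r 0.058. I recompute the approach to the stop with it.

```bash
python3 arc.py .5092 .1313 .058 50.1 28.1 6;python3 arc.py .5092 .1313 .058 28.1 16.1 12
```

```text
now r 0.0580 ang 50.13
[[-3.5, -1.0, 0, 0, 0, 0], [-3.5, -1.5, 0, 0, 0, 0], [-3.5, -2.0, 0, 0, 0, 0], [-3.0, -1.5, 0, 0, 0, 0], [-3.0, -2.5, 0, 0, 0, 0], [-3.0, -2.0, 0, 0, 0, 0]]
now r 0.0580 ang 50.13
[[-20.0, -11.0, 0, 0, 0, 0], [-1.0, -1.0, 0, 0, 0, 0], [-1.0, -0.5, 0, 0, 0, 0], [-0.5, -1.0, 0, 0, 0, 0], [-0.5, -0.5, 0, 0, 0, 0], [-1.0, -0.5, 0, 0, 0, 0], [-0.5, -1.0, 0, 0, 0, 0], [-1.0, -0.5, 0, 0, 0, 0], [-0.5, -1.0, 0, 0, 0, 0], [-0.5, -0.5, 0, 0, 0, 0], [-1.0, -1.0, 0, 0, 0, 0], [-0.5, -0.5, 0, 0, 0, 0]]
```

>>> jog_arm --pt "-3.5 -1.0 0 0 0 0" --pt "-3.5 -1.5 0 0 0 0" --pt "-3.5 -2.0 0 0 0 0" --pt "-3.0 -1.5 0 0 0 0" --pt "-3.0 -2.5 0 0 0 0" --pt "-3.0 -2.0 0 0 0 0" --pt "0 0 0 0 0 0"

```text
time: 7.65
position: [0.5601, 0.1593, 0.2545]
eef_rot: [0.001, 0.194, 0.981, 0.001]
ft_force: [5.6, 3.5, 3.9]
finger_gap: 0.0217
finger_force: 49.7
```

>>> jog_arm --pt "-1 -0.7 0 0 0 0" --pt "-0.8 -0.7 0 0 0 0" --pt "0 0 0 0 0 0"

```text
time: 7.95
position: [0.5609, 0.1576, 0.2545]
eef_rot: [0.001, 0.193, 0.981, 0.001]
ft_force: [4.7, 4.6, 5.2]
finger_gap: 0.0216
finger_force: 49.7
```

>>> jog_arm --pt "-0.8 -0.7 0 0 0 0" --pt "-0.8 -0.7 0 0 0 0" --pt "0 0 0 0 0 0"

```text
time: 8.25
position: [0.5619, 0.1556, 0.2545]
eef_rot: [0.001, 0.193, 0.981, 0.001]
ft_force: [5.1, 5.0, 5.6]
finger_gap: 0.0217
finger_force: 49.7
```

>>> jog_arm --pt "-0.7 -0.8 0 0 0 0" --pt "-0.7 -0.8 0 0 0 0" --pt "0 0 0 0 0 0"

```text
time: 8.55
position: [0.5619, 0.1554, 0.2545]
eef_rot: [-0.0, 0.193, 0.981, 0.003]
ft_force: [2.3, 13.9, 5.9]
finger_gap: 0.0216
finger_force: 50.0
```

>>> jog_arm --pt "-0.7 -0.8 0 0 0 0" --pt "-0.7 -0.8 0 0 0 0" --pt "0 0 0 0 0 0"

```text
time: 8.85
position: [0.562, 0.1552, 0.2544]
eef_rot: [-0.001, 0.192, 0.981, 0.004]
ft_force: [-0.2, 22.5, 6.6]
finger_gap: 0.0218
finger_force: 50.3
```

Firm stop at about 24.6° (position static, force rising to 22 N). I'll give one more firm press, then unload the over-travel.

>>> jog_arm --pt "-1.1 -1.0 0 0 0 0" --pt "0 0 0 0 0 0" --pt "0 0 0 0 0 0"

```text
time: 9.15
position: [0.5621, 0.155, 0.2544]
eef_rot: [-0.002, 0.191, 0.981, 0.005]
ft_force: [-1.8, 27.8, 7.0]
finger_gap: 0.0217
finger_force: 50.5
```

>>> jog_arm --pt "1.7 2.4 0 0 0 0" --pt "1.7 2.4 0 0 0 0" --pt "0 0 0 0 0 0"

```text
time: 9.45
position: [0.5618, 0.156, 0.2544]
eef_rot: [-0.0, 0.193, 0.981, 0.0]
ft_force: [1.4, 4.1, 6.9]
finger_gap: 0.0215
finger_force: 50.2
```

```bash
python3 arc.py .5092 .1313 .058 24.7 384.7 36
```

```text
now r 0.0581 ang 25.11
[[8.0, 6.0, 0, 0, 0, 0], [8.5, 4.5, 0, 0, 0, 0], [10.0, 3.0, 0, 0, 0, 0], [10.0, 1.5, 0, 0, 0, 0], [10.0, 0.0, 0, 0, 0, 0], [10.0, -2.5, 0, 0, 0, 0], [9.0, -3.5, 0, 0, 0, 0], [9.0, -5.5, 0, 0, 0, 0], [7.5, -6.5, 0, 0, 0, 0], [6.0, -8.0, 0, 0, 0, 0], [4.5, -9.0, 0, 0, 0, 0], [3.5, -9.5, 0, 0, 0, 0]]
[[1.5, -10.0, 0, 0, 0, 0], [-0.5, -10.5, 0, 0, 0, 0], [-2.0, -9.5, 0, 0, 0, 0], [-4.0, -9.5, 0, 0, 0, 0], [-5.5, -8.5, 0, 0, 0, 0], [-6.5, -7.5, 0, 0, 0, 0], [-8.0, -6.5, 0, 0, 0, 0], [-9.0, -4.5, 0, 0, 0, 0], [-9.5, -3.5, 0, 0, 0, 0], [-10.0, -1.0, 0, 0, 0, 0], [-10.0, 0.0, 0, 0, 0, 0], [-10.0, 2.0, 0, 0, 0, 0]]
[[-9.5, 4.0, 0, 0, 0, 0], [-8.5, 5.5, 0, 0, 0, 0], [-7.5, 6.5, 0, 0, 0, 0], [-6.5, 8.0, 0, 0, 0, 0], [-4.5, 9.0, 0, 0, 0, 0], [-3.0, 9.5, 0, 0, 0, 0], [-1.5, 10.0, 0, 0, 0, 0], [0.5, 10.5, 0, 0, 0, 0], [2.0, 9.5, 0, 0, 0, 0], [3.5, 9.5, 0, 0, 0, 0], [5.5, 8.5, 0, 0, 0, 0], [7.0, 7.5, 0, 0, 0, 0]]
```

>>> jog_arm --pt "8.0 6.0 0 0 0 0" --pt "8.5 4.5 0 0 0 0" --pt "10.0 3.0 0 0 0 0" --pt "10.0 1.5 0 0 0 0" --pt "10.0 0.0 0 0 0 0" --pt "10.0 -2.5 0 0 0 0" --pt "9.0 -3.5 0 0 0 0" --pt "9.0 -5.5 0 0 0 0" --pt "7.5 -6.5 0 0 0 0" --pt "6.0 -8.0 0 0 0 0" --pt "4.5 -9.0 0 0 0 0" --pt "3.5 -9.5 0 0 0 0"

```text
time: 10.65
position: [0.4618, 0.1646, 0.2544]
eef_rot: [0.0, 0.193, 0.981, 0.0]
ft_force: [6.1, 1.0, 5.0]
finger_gap: 0.0219
finger_force: 50.2
```

>>> jog_arm --pt "1.5 -10.0 0 0 0 0" --pt "-0.5 -10.5 0 0 0 0" --pt "-2.0 -9.5 0 0 0 0" --pt "-4.0 -9.5 0 0 0 0" --pt "-5.5 -8.5 0 0 0 0" --pt "-6.5 -7.5 0 0 0 0" --pt "-8.0 -6.5 0 0 0 0" --pt "-9.0 -4.5 0 0 0 0" --pt "-9.5 -3.5 0 0 0 0" --pt "-10.0 -1.0 0 0 0 0" --pt "-10.0 0.0 0 0 0 0" --pt "-10.0 2.0 0 0 0 0"

```text
time: 11.85
position: [0.5033, 0.0735, 0.2544]
eef_rot: [-0.001, 0.193, 0.981, 0.001]
ft_force: [-2.1, 7.9, 8.5]
finger_gap: 0.022
finger_force: 50.5
```

>>> jog_arm --pt "-9.5 4.0 0 0 0 0" --pt "-8.5 5.5 0 0 0 0" --pt "-7.5 6.5 0 0 0 0" --pt "-6.5 8.0 0 0 0 0" --pt "-4.5 9.0 0 0 0 0" --pt "-3.0 9.5 0 0 0 0" --pt "-1.5 10.0 0 0 0 0" --pt "0.5 10.5 0 0 0 0" --pt "2.0 9.5 0 0 0 0" --pt "3.5 9.5 0 0 0 0" --pt "5.5 8.5 0 0 0 0" --pt "7.0 7.5 0 0 0 0"

```text
time: 13.05
position: [0.5625, 0.1545, 0.2544]
eef_rot: [0.001, 0.194, 0.981, -0.001]
ft_force: [3.5, -2.0, 5.4]
finger_gap: 0.0219
finger_force: 50.2
```

>>> jog_arm --pt "8.0 6.0 0 0 0 0" --pt "8.5 4.5 0 0 0 0" --pt "10.0 3.0 0 0 0 0" --pt "10.0 1.5 0 0 0 0" --pt "10.0 0.0 0 0 0 0" --pt "10.0 -2.5 0 0 0 0" --pt "9.0 -3.5 0 0 0 0" --pt "9.0 -5.5 0 0 0 0" --pt "7.5 -6.5 0 0 0 0" --pt "6.0 -8.0 0 0 0 0" --pt "4.5 -9.0 0 0 0 0" --pt "3.5 -9.5 0 0 0 0"

```text
time: 14.25
position: [0.4615, 0.1642, 0.2544]
eef_rot: [0.0, 0.193, 0.981, 0.0]
ft_force: [5.2, 0.6, 5.4]
finger_gap: 0.0218
finger_force: 50.2
```

>>> jog_arm --pt "1.5 -10.0 0 0 0 0" --pt "-0.5 -10.5 0 0 0 0" --pt "-2.0 -9.5 0 0 0 0" --pt "-4.0 -9.5 0 0 0 0" --pt "-5.5 -8.5 0 0 0 0" --pt "-6.5 -7.5 0 0 0 0" --pt "-8.0 -6.5 0 0 0 0" --pt "-9.0 -4.5 0 0 0 0" --pt "-9.5 -3.5 0 0 0 0" --pt "-10.0 -1.0 0 0 0 0" --pt "-10.0 0.0 0 0 0 0" --pt "-10.0 2.0 0 0 0 0"

```text
time: 15.45
position: [0.5031, 0.0734, 0.2544]
eef_rot: [-0.001, 0.193, 0.981, 0.001]
ft_force: [-2.8, 10.9, 9.2]
finger_gap: 0.0218
finger_force: 50.5
```

>>> jog_arm --pt "-9.5 4.0 0 0 0 0" --pt "-8.5 5.5 0 0 0 0" --pt "-7.5 6.5 0 0 0 0" --pt "-6.5 8.0 0 0 0 0" --pt "-4.5 9.0 0 0 0 0" --pt "-3.0 9.5 0 0 0 0" --pt "-1.5 10.0 0 0 0 0" --pt "0.5 10.5 0 0 0 0" --pt "2.0 9.5 0 0 0 0" --pt "3.5 9.5 0 0 0 0" --pt "5.5 8.5 0 0 0 0"

```text
time: 16.55
position: [0.5659, 0.1443, 0.2544]
eef_rot: [0.001, 0.194, 0.981, -0.001]
ft_force: [3.8, -3.2, 5.7]
finger_gap: 0.0219
finger_force: 50.3
```

>>> jog_arm --pt "3.5 4.0 0 0 0 0" --pt "3.5 3.5 0 0 0 0" --pt "0 0 0 0 0 0" --pt "0 0 0 0 0 0" --pt "0 0 0 0 0 0"

```text
time: 17.05
position: [0.5622, 0.1549, 0.2545]
eef_rot: [0.001, 0.193, 0.981, 0.001]
ft_force: [4.1, 4.0, 4.9]
finger_gap: 0.022
finger_force: 50.1
```

```bash
python3 arc.py .5092 .1313 .058 24.7 24.7 1
```

```text
now r 0.0580 ang 23.94
[[0.5, 0.5, 0, 0, 0, 0]]
```

>>> jog_arm --pt "0.7 0.7 0 0 0 0" --pt "0 0 0 0 0 0" --pt "0 0 0 0 0 0" --pt "0 0 0 0 0 0"

```text
time: 17.45
position: [0.5621, 0.1552, 0.2545]
eef_rot: [0.001, 0.194, 0.981, 0.0]
ft_force: [6.7, 1.5, 4.3]
finger_gap: 0.0216
finger_force: 50.1
```

```bash
python3 arc.py .5092 .1313 .058 24.7 24.7 1; python3 -c "
from cell import ctrl;import cv2
c=ctrl.capture('top')['color'];cv2.imwrite('pics/t2.png',c)"
```

```text
now r 0.0580 ang 24.31
[[0.5, 0.0, 0, 0, 0, 0]]
```

View pics/t2.png

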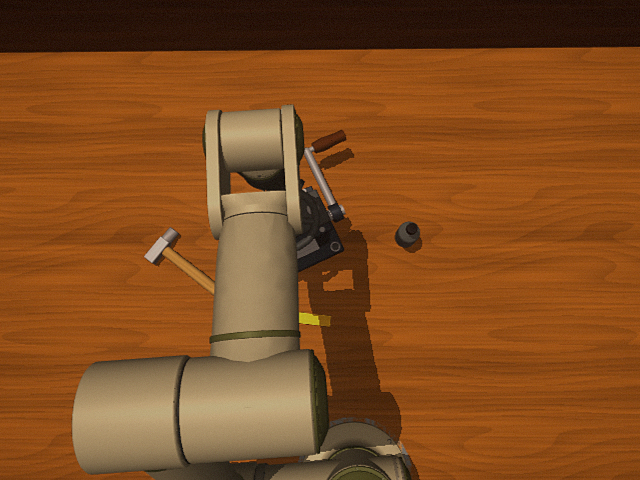

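The top view shows the hammer, bottle (407,234) and strip where they were, and the wheel still held. One last 0.4° trim, then hand in.

>>> jog_arm --pt "0.5 0.4 0 0 0 0" --pt "0 0 0 0 0 0" --pt "0 0 0 0 0 0" --pt "0 0 0 0 0 0"

```text
time: 17.9
position: [0.5619, 0.1556, 0.2545]
eef_rot: [0.001, 0.194, 0.981, 0.0]
ft_force: [7.0, 0.6, 4.6]
finger_gap: 0.0218
finger_force: 50.1
```

```bash
python3 arc.py .5092 .1313 .058 24.7 24.7 1; python3 -c "
from cell import ctrl
print(ctrl.finish_job())"
```

```text
now r 0.0580 ang 24.74
[[-0.0, -0.0, 0, 0, 0, 0]]
the job is handed in; nothing more can be done
None
```

The wheel was turned clockwise to its firm stop (about 28 N), then backed off two full turns, to within an estimated half a degree; the job was handed in at 17.9 s with the handle still gripped at 50 N, and the last top view showed no sign that the strip, hammer or bottle had moved.

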